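Press the end plug back into an ink roller with the hand squeezer

ROBOT

A 6-joint arm with a two-finger parallel gripper is mounted at the origin on a cart in front of the work surface, level with it; the furniture and walls round the work are solid. World frame = base frame: x ahead of the robot, y to its left, z up, the work surface at z = 0. Lengths are in m, angles in rad, forces in N, time in s.
With the tool pointing down it reaches from about 0.375 to 0.9 m from the base axis. Payload 3.1 kg.
Tool frame: the origin (TCP) lies at the very end of the fingers, on their centre line; the grasp point (between the pads) lies 19 mm behind it; z points along the fingers, y is the direction in which the jaws open and shut (so a half turn about z gives the same grasp; the last joint's range is limited). The gripper opens to 85 mm and grips with 20 to 120 N. Pads are 22 mm wide; open, the fingers measure 114 mm over their backs; the gripper's body (76 mm by 85 mm) begins 54 mm behind the grasp point. The pads swing forward as they close: fully open they stand 13 mm farther back than shut.
Start: joints at [-1.292, 0.527, 1.433, -0, 1.181, -0.178], TCP at [0.276, -0.561, 0.194] pointing down, gripper open.
Joint ranges: [-3.08, 3.08], [-0.75, 2.2], [0.22, 2.44], [-1.43, 4.57], [0, 2.65], [-2.85, 2.85]. Speed limits (rad/s): [2.79, 2.79, 3.14, 3.14, 3.14, 3.14].

INTERFACE

Orientations are given as a unit quaternion [x, y, z, w].
In Python, from station import manip gives the robot as it stands. The module is installed in compiled form; this text tells all that it offers.
- The arm moves only by the tool send_rows, never from a script. Its argument "commands" is a list of rows, each an object with "delta_pos": the shift along the world's x, y, z in cm, a list of three; "yaw": the turn about the world's z in rad. A call has 1 to 10 rows; each row shifts and turns the pose as measured when the row begins; what a row does not reach is not made up. A row lasts 1/8 s, in which the tool goes at most 62.5 mm and 10.7 degrees, less where a joint would pass 70% of its speed; a pose out of reach is approached as far as the arm can. A call is refused whole if a number of a shift passes 6.25 or a number of a turn 0.188, either way. A call with a gripper value outside its range is refused whole. "grip" is the closure, from -1 (fully open) to 1 (shut), set as the call begins (left out, the last holds). The fingers move at their own pace and stop on an object; "force" is the grip in N (left out, the last holds). Time passes only in rows, so rows that do not move let the fingers close. It gives the time, the measured TCP pose, the force and the opening at its end, in the units of the state.
- manip.sense(): the state, without advancing time (a new reading comes with each control period).
- manip.snapshot(name): name is "side" or "top"; returns the picture (400x640x3 uint8, blue, green, red); there is no depth.
- manip.get_calibration(name): a dict with "fx", "fy", "cx", "cy" (pixels), "dist_coeffs" ([k1, k2, p1, p2, k3] as OpenCV has them; the pictures are not rectified), "world_to_cam" (4x4, takes a point from world to camera coordinates). Camera axes: x right, y down, z forward; pixel columns grow to the right and rows downward; lengths in m; the calibration is good to about 2 mm. A picture is of the moment at which its call begins. get_calibration takes no time and is no camera call.
- manip.sign_off(): hands the job in, once; it reports no verdict.
The state is a dict: "t": time; "q": joint angles; "qd": joint speeds; "tau": joint torques, N m; "tcp_pos": TCP position; "tool_rot": TCP orientation; "force": force on the tool from outside, world axes, zero at the start; "ft_torque": the same for the moment, N m; "finger_gap": opening from 0.0 (shut) to 1.0 (fully open).
Only numpy, scipy, OpenCV 4.12 (cv2) and the standard library are available. Lean on these libraries where they do the work, as an engineer would, in place of code of your own. Each camera call takes 0.05 s, during which the arm holds its last target. There are 200 camera calls.

TASK

The snap-in end plug of one ink roller stands out of the roller's end after wash-up. Lay that roller in the nest of the hand squeezer, squeeze the squeezer's two handles together until the resistance peaks and gives as the plug snaps home, and stop there, because a plug that is squeezed hard once it is home cracks. Then lay the finished roller back on the rack beside the other one; use the squeezer and not the gripper on the plug, and leave the other things where they are.

Things in the scene. Friction and masses are not known exactly. Their poses are not given: they have to be found in the camera images.
- press: Bench-mounted hand squeezer like a nutcracker, fixed. Grey base plate 185 x 136 x 10 mm; origin on the bench under the middle of its nest; +x to its hinge head (top 68 mm over the bench), -x along its handles (ends 119 mm from the origin), +y to the left lever. Steel levers on edge, 36 to 54 mm over the bench, turn on upright hinge pins at x = 105, y = +30 and -30 mm
- nest (a point): Middle of the nest, 45 mm over the bench, the height of the roller's axis there. Axes as the press. Nest: two steel rails along the press's y, 34 mm long, 8 mm thick, 22 mm apart, tops 29 mm over the bench. The roller lies on them square between the pads, either way round, centred end to end with its proud plug (60.5 mm in all). Over the base plate, nothing under it is more than 15 mm off its axis
- lever_left: Left lever of the press; origin on its hinge pin at bench height; axes parallel to the press when open. Its pad (18 mm wide, 45 mm over the bench, at the nest, 105 mm from the hinge) is on a set screw left at an unknown setting: with the levers open, the two pads stand 67 to 78 mm apart, the right one 33.5 mm from the nest's middle, the left one 33.5 to 44.5 mm
- lever_right: Right lever of the press with its fixed pad; origin on its hinge pin at bench height; axes parallel to the press when open. Both levers rest open against stop pins, held there by return springs (about 2 N at each handle, 3 N when closed)
- handle_left (a point): Middle of the left black hand grip (60 mm long along x, 10 mm thick, 21 mm tall, 45 mm over the bench, 80 mm from the press's origin toward -x, 185 mm from the hinge). Open, the grips measure 69 mm over their outsides there, flared 7 degrees each toward their ends. The plug gives at about 15 N per handle, with the outsides 27 to 47 mm apart depending on the set screw. They spring open when let go
- handle_right (a point): Middle of the right black hand grip, the mirror image of the left one
- roller: The roller to mend, loose, about 160 g: black barrel 38 mm in diameter, 48 mm long; origin in its middle, y along the roller. At its +y end a grey plug 26 mm wide sits home, 2 mm proud; at its -y end the other plug still stands 10.5 mm proud. It lies on the rack in one of the two places
- plug (a joint): How far the plug has been pressed into the roller, m: 0 = standing out, 0.0085 = home (collar against the barrel). Its catch resists up to a peak of about 22 N along the roller near 0.005, then gives; past 0.0069 it jumps home by itself and stays; let go before that, it comes out again. Once home, the pads touch it again only when the handles are closed about 3 mm further over their outsides
- plug_collar: Grey collar of that plug, 26 mm wide, 2 mm thick, part of the roller; origin and axes as the roller while the plug stands out. Once home it cracks if a pad presses it with more than 16 N (about 12 N at each handle, return spring included)
- rack: Wooden roller rack, fixed, base 62 x 226 x 9 mm; origin on the bench under its middle, y along it. Two steel rails along y (8 mm thick, 22 mm apart, tops 29 mm over the bench) between end cheeks at y = +106 and -106 mm, 40 mm high. Rollers lie on the rails with their axis along y, middle 45 mm over the bench at x = 0, in two places about y = +45 and -45 mm
- roller_done: The other roller on the rack, loose: same barrel, both plugs home; origin in its middle. Stays where it is
- jar: Small screw-cap ink jar, 51 mm wide, 46 mm tall, loose bystander; origin under its base. Stays where it is
- cup: Paper ink cup, 97 mm wide, 133 mm tall, loose bystander; origin under its base. Stays where it is
Things that resemble listed ones, but are neither listed nor needed, are in the scene too. Leave any brown or red look-alike of the roller alone.

How it is judged:
On the way, in this order (a step that is already met when the one before it is completed fails the run):
1. the roller lies in the nest, square between the pads, its plug still standing out (distance between roller and nest below 0.012 m and z of roller in the frame of nest below 0.003 m and angle between the y axis of roller and the y axis of press, either way round below 0.15 rad and value of joint plug below 0.003 m and contact force between the fingers and roller below 0.1 N), for 0.2 s.
2. squeezed between the pads of the closed levers, the plug snaps home (value of joint plug above 0.0075 m and distance between roller and nest below 0.015 m and angle between the x axis of lever_left and the x axis of lever_right, either way round above 0.06 rad), for 0.1 s.
At the end, for the whole second after the job is handed in: The plug is home (within 1 mm), and the roller lies at rest on the rack's two rails, along them (within 7 degrees) and between the cheeks (value of joint plug above 0.0075 m and x of roller in the frame of rack between -0.005 and 0.005 m and y of roller in the frame of rack between -0.09 and 0.09 m and z of roller in the frame of rack between 0.041 and 0.049 m and angle between the y axis of roller and the y axis of rack, either way round below 0.12 rad and linear speed of roller below 0.02 m/s); the robot touches nothing.
It fails at once if the gripper's fingers press on the plug (contact force between the fingers and plug_collar above 6 N).
It fails at once if a pad presses with more than 16 N on the plug that is already home (value of joint plug above 0.008 m and contact force between any of lever_left, lever_right and roller above 16 N).
It fails at once if the other roller is moved more than 15 mm (distance of roller_done from where it was at the start of the episode above 0.015 m).
It fails at once if the jar is moved more than 15 mm (distance of jar from where it was at the start of the episode above 0.015 m).
It fails at once if the cup is moved more than 15 mm (distance of cup from where it was at the start of the episode above 0.015 m).
It also fails if it takes over 72 s, if anything falls off the work surface, if the arm or the gripper's body presses on something with over 40 N, if the wrist force passes 120 N, or if a joint passes its speed limit or range.

## Working session

There is one attempt and no reset: what is moved stays moved. The work goes in short steps, Python scripts to look and compute and a tool call to move; the robot and the scene stay as the last step left them, time stands still between calls to the robot, and variables do not carry over. Pictures are saved under pics/ and viewed, about 8 in all and at most 12, crops included, and the job is handed in when it is done.

Besides the shell and the picture viewer there is one more tool, called as name(argument=value, ...) on one line, values as JSON. send_rows: Moves the arm, as the interface text tells. Its arguments: {"type":"object","properties":{"commands":{"type":"array","items":{"type":"object","properties":{"delta_pos":{"type":"array","items":{"type":"number"}},"yaw":{"type":"number"}}}},"grip":{"type":"number"},"force":{"type":"number"}},"required":["commands"]}

```bash
mkdir -p pics; cat > h.py <<'E'
import numpy as np, cv2
from station import manip
def cal(n):
    c=manip.get_calibration(n); K=np.array([[c['fx'],0,c['cx']],[0,c['fy'],c['cy']],[0,0,1.]])
    return K,np.array(c['dist_coeffs'],float),np.array(c['world_to_cam'])
def px2w(n,uv,z):
    K,d,T=cal(n); p=cv2.undistortPoints(np.array([[uv]],float),K,d)[0,0]
    R,t=T[:3,:3],T[:3,3]; o=-R.T@t; v=R.T@np.array([p[0],p[1],1]); return o+v*(z-o[2])/v[2]
def w2px(n,P):
    K,d,T=cal(n); return cv2.projectPoints(np.array(P,float).reshape(-1,1,3),cv2.Rodrigues(T[:3,:3])[0],T[:3,3],K,d)[0].reshape(-1,2)
def yaw(s):
    from scipy.spatial.transform import Rotation as R
    m=R.from_quat(s['tool_rot']).as_matrix(); return np.arctan2(m[1,1],m[0,1])
E
python3 - <<'E'
from h import *
for n in('top','side'):
    cv2.imwrite(f'pics/{n}0.png',manip.snapshot(n)); T=cal(n)[2]; print(n,-T[:3,:3].T@T[:3,3],T[2,:3],cal(n)[0][0,0])
s=manip.sense(); print(s,'jaw yaw',yaw(s))
E
```

```text
top [0.47747001 0.02663004 1.15363178] [ 0.1074212   0.0093523  -0.99416961] 442.3250882610942
side [ 0.56573823 -0.45644575  0.9296375 ] [ 0.05918297  0.48526217 -0.87236346] 418.7623565648173
{'t': 0.1, 'q': array([-1.29250471e+00,  5.28358129e-01,  1.43378969e+00,  9.47265029e-06,
        1.18139817e+00, -1.78529293e-01]), 'qd': array([-2.72041847e-03, -2.28830765e-03, -2.18038333e-03,  4.00292287e-04,
        9.59489747e-04,  3.33168620e-07]), 'tau': array([-5.01298873e-04, -4.43306851e+01, -1.78585571e+01, -2.36435808e-04,
        3.91447407e-03,  4.99557345e-06]), 'tcp_pos': array([ 0.27549697, -0.5602006 ,  0.19273587]), 'tool_rot': array([ 9.74027489e-01,  2.26427687e-01, -4.43223891e-05, -9.75667606e-04]), 'force': array([-0.83540745,  0.00343997,  0.6499933 ]), 'ft_torque': array([0.01533794, 0.02227095, 0.00236248]), 'finger_gap': 0.9993004099519929} jaw yaw -1.1139786789606774
```

View pics/top0.png

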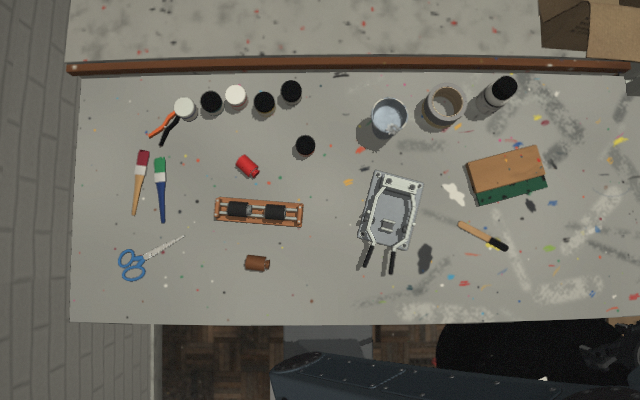

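View pics/side0.png

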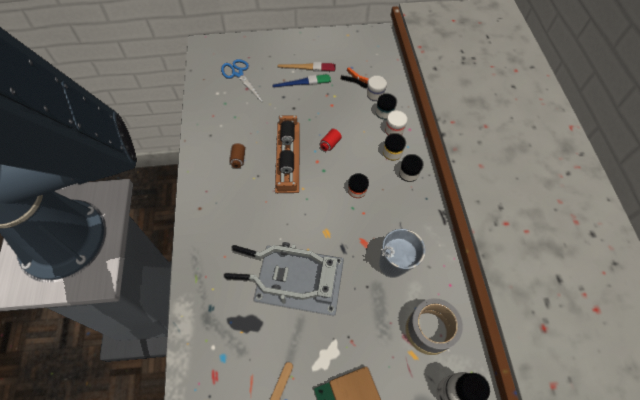

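The top view puts the rack at about (259,211) and the press at about (390,210), with its handles toward the robot. Next I'll enlarge both.

```bash
python3 - <<'E'
from h import *
a=cv2.imread('pics/top0.png')
r=cv2.resize(a[190:235,205:312],None,fx=7,fy=7,interpolation=cv2.INTER_CUBIC)
cv2.imwrite('pics/c1.png',r)
p=cv2.resize(a[165:280,345:435],None,fx=5.2,fy=5.2,interpolation=cv2.INTER_CUBIC)
b=cv2.imread('pics/side0.png')
cv2.imwrite('pics/c2.png',p)
print(r.shape,p.shape)
E
```

```text
(315, 749, 3) (598, 468, 3)
```

View pics/c1.png

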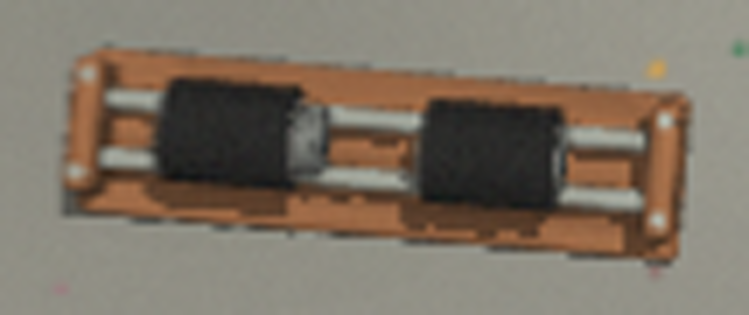

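View pics/c2.png

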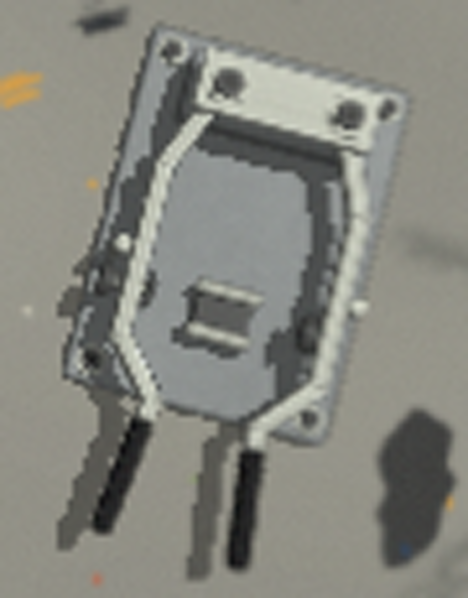

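```bash
cat >> h.py <<'E'
def cr(x,y,ox,oy,k): return (ox+(x+.5)/k-.5, oy+(y+.5)/k-.5)
E
python3 - <<'E'
from h import *
np.set_printoptions(precision=4,suppress=True)
R=lambda x,y,z:px2w('top',cr(x,y,205,190,7),z)
P=lambda x,y,z:px2w('top',cr(x,y,345,165,5.2),z)
l=(R(87,73,.04)+R(77,171,.04))/2; r=(R(665,120,.04)+R(657,218,.04))/2
print('rack c',(l+r)/2,'len',np.linalg.norm(l-r),'ydir ang',np.arctan2(*(l-r)[[1,0]]))
a=(R(165,80,.045)+R(160,178,.045))/2; b=(R(302,88,.045)+R(295,188,.045))/2
print('roller c',(a+b)/2,np.linalg.norm(a-b), 'ang',np.arctan2(*(a-b)[[1,0]]), 'plug end',R(325,140,.045))
a=(R(425,102,.045)+R(420,200,.045))/2; b=(R(560,110,.045)+R(555,205,.045))/2
print('other c',(a+b)/2,np.linalg.norm(a-b))
h1,h2=P(230,82,.068),P(350,115,.068)
print('hinges',h1,h2,np.linalg.norm(h1-h2),'yang',np.arctan2(*(h1-h2)[[1,0]]))
c=[P(155,25,.01),P(410,93,.01),P(325,445,.01),P(65,375,.01)]
print('plate',np.mean(c,0),[np.linalg.norm(c[i]-c[i-1]) for i in range(4)],'xang',[np.arctan2(*(v)[[1,0]]) for v in (c[0]-c[3],c[1]-c[2])])
n=[P(200,285,.029),P(262,300,.029),P(185,330,.029),P(247,347,.029)]; print('nest',np.mean(n,0))
L=[P(145,420,.0555),P(103,530,.0555)];Rr=[P(250,452,.0555),P(238,567,.0555)]
print('handles',L,Rr,np.mean(L,0),np.mean(Rr,0),np.linalg.norm(np.mean(L,0)-np.mean(Rr,0)))
x=np.array([np.cos(np.arctan2(*(h1-h2)[[1,0]])-np.pi/2),np.sin(np.arctan2(*(h1-h2)[[1,0]])-np.pi/2),0])
print('hinge->nest',(h1+h2)/2-.105*x,'handle mid',(np.mean(L,0)+np.mean(Rr,0))/2+.08*x)
E
```

```text
rack c [0.5665 0.1846 0.04  ] len 0.2116211561902738 ydir ang 1.4827045711829556
roller c [0.5708 0.2345 0.045 ] 0.049670369347514204 ang 1.4978808522737206 plug end [0.5682 0.2001 0.045 ]
other c [0.5626 0.1405 0.045 ] 0.04876304945454411
hinges [ 0.6362 -0.1454  0.068 ] [ 0.6199 -0.2025  0.068 ] 0.05942528326480593 yang 1.2924287774728804
plate [ 0.5685 -0.1574  0.01  ] [np.float64(0.18190475930292027), np.float64(0.13302075099546123), np.float64(0.18216648806709887), np.float64(0.13349822333595726)] xang [np.float64(-0.26951244412973374), np.float64(-0.266894406404201)]
nest [ 0.5266 -0.1455  0.029 ]
handles [array([ 0.4761, -0.1029,  0.0555]), array([ 0.4244, -0.0821,  0.0555])] [array([ 0.4604, -0.1527,  0.0555]), array([ 0.4063, -0.1459,  0.0555])] [ 0.4503 -0.0925  0.0555] [ 0.4334 -0.1493  0.0555] 0.05923518332003306
hinge->nest [ 0.5271 -0.1451  0.068 ] handle mid [ 0.5187 -0.1429  0.0555]
```

The geometry agrees with the given sizes. The press origin is at (0.527,-0.1455) with its x axis at -0.27 rad. The roller is at (0.571,0.2345), rack yaw -0.088, with its plug facing -y. Now I move over the roller.

send_rows(commands=[{"delta_pos": [2.0, 5.5, 0], "yaw": 0.073}, {"delta_pos": [2.0, 5.5, 0], "yaw": 0.073}, {"delta_pos": [2.0, 5.5, 0], "yaw": 0.073}, {"delta_pos": [2.0, 5.5, 0], "yaw": 0.073}, {"delta_pos": [2.0, 5.5, 0], "yaw": 0.073}, {"delta_pos": [2.0, 5.5, 0], "yaw": 0.073}, {"delta_pos": [2.0, 5.5, 0], "yaw": 0.073}, {"delta_pos": [2.0, 5.5, 0], "yaw": 0.073}, {"delta_pos": [2.0, 5.5, 0], "yaw": 0.073}, {"delta_pos": [2.0, 5.5, 0], "yaw": 0.073}], grip=-1, force=30)

```text
t: 1.35
tcp_pos: [0.4769, 0.0028, 0.1899]
tool_rot: [0.825, 0.565, 0.0, -0.001]
force: [1.6, -0.2, 0.7]
finger_gap: 1.0
```

send_rows(commands=[{"delta_pos": [1.9, 4.6, -1], "yaw": 0.056}, {"delta_pos": [1.9, 4.6, -1], "yaw": 0.056}, {"delta_pos": [1.9, 4.6, -1], "yaw": 0.056}, {"delta_pos": [1.9, 4.6, -1], "yaw": 0.056}, {"delta_pos": [1.9, 4.6, -1], "yaw": 0.056}, {"delta_pos": [0, 0, 0], "yaw": 0}])

```text
t: 2.1
tcp_pos: [0.5738, 0.245, 0.1363]
tool_rot: [0.733, 0.681, -0.0, -0.001]
force: [-1.6, -0.2, -0.3]
finger_gap: 1.004
```

send_rows(commands=[{"delta_pos": [-0.3, -1.0, 0], "yaw": -0.014}, {"delta_pos": [0, 0, -3], "yaw": 0}, {"delta_pos": [0, 0, -3], "yaw": 0}, {"delta_pos": [0, 0, -2.5], "yaw": 0}, {"delta_pos": [0, 0, -1.5], "yaw": 0}, {"delta_pos": [0, 0, 0], "yaw": 0}])

```text
t: 2.85
tcp_pos: [0.5678, 0.2246, 0.0359]
tool_rot: [0.741, 0.671, -0.002, -0.0]
force: [0.3, 0.0, 0.4]
finger_gap: 0.995
```

send_rows(commands=[{"delta_pos": [0.3, 0.9, -0.4], "yaw": 0.01}, {"delta_pos": [0, 0, -0.4], "yaw": 0}, {"delta_pos": [0, 0, 0], "yaw": 0}, {"delta_pos": [0, 0, 0], "yaw": 0}])

```text
t: 3.35
tcp_pos: [0.5732, 0.2343, 0.0304]
tool_rot: [0.738, 0.675, 0.0, 0.001]
force: [-1.5, 0.2, 0.6]
finger_gap: 1.004
```

send_rows(commands=[{"delta_pos": [-0.2, 0, -0.3], "yaw": 0}, {"delta_pos": [0, 0, 0], "yaw": 0}])

```text
t: 3.6
tcp_pos: [0.571, 0.2344, 0.0275]
tool_rot: [0.738, 0.675, 0.0, 0.001]
force: [1.0, -0.2, 0.1]
finger_gap: 1.001
```

send_rows(commands=[{"delta_pos": [0, 0, 0], "yaw": 0}, {"delta_pos": [0, 0, 0], "yaw": 0}, {"delta_pos": [0, 0, 0], "yaw": 0}, {"delta_pos": [0, 0, 0], "yaw": 0}, {"delta_pos": [0, 0, 0], "yaw": 0}, {"delta_pos": [0, 0, 0], "yaw": 0}, {"delta_pos": [0, 0, 0], "yaw": 0}, {"delta_pos": [0, 0, 0], "yaw": 0}], grip=1, force=30)

```text
t: 4.6
tcp_pos: [0.5712, 0.2344, 0.0276]
tool_rot: [0.738, 0.675, 0.0, 0.001]
force: [-1.1, -0.4, 0.2]
finger_gap: 0.001
```

The fingers shut with nothing between them, so I'll look.

```bash
python3 - <<'E'
from h import *
a=manip.snapshot('top');b=manip.snapshot('side')
A=cv2.resize(a[150:260,190:320],None,fx=3,fy=3,interpolation=cv2.INTER_CUBIC);B=cv2.resize(b[90:215,225:355],None,fx=3,fy=3,interpolation=cv2.INTER_CUBIC)
h=max(A.shape[0],B.shape[0]);A=cv2.copyMakeBorder(A,0,h-A.shape[0],0,0,0)
B=cv2.copyMakeBorder(B,0,h-B.shape[0],0,0,0);cv2.imwrite('pics/g1.png',np.hstack([A,B]));print(manip.sense()['finger_gap'],w2px('top',[[.571,.2344,.0276],[.571,.2344,.12]]))
E
```

```text
-0.00152426868890934 [[238.7824266  209.12797843]
 [231.64807226 205.93642937]]
```

View pics/g1.png

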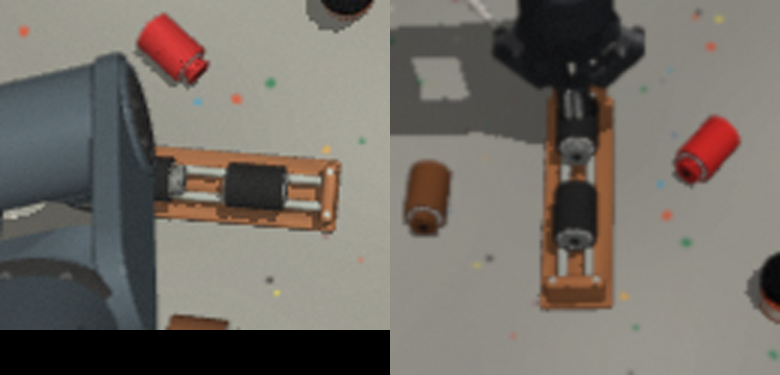

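```bash
python3 - <<'E'
from h import *
b=manip.snapshot('side')
cv2.imwrite('pics/g2.png',cv2.resize(b[60:165,250:330],None,fx=5.5,fy=5.5,interpolation=cv2.INTER_CUBIC))
for P in ([.571,.2344,.0276],[.571,.2,.045],[.59,.223,.0276],[.552,.223,.0276],[.571,.2344,.045]):
    u=w2px('side',P)[0]; print(P,(u-[250,60])*5.5)
E
```

```text
[0.571, 0.2344, 0.0276] [201.10608237 413.4661965 ]
[0.571, 0.2, 0.045] [204.45783589 448.90559263]
[0.59, 0.223, 0.0276] [241.78556142 429.11131256]
[0.552, 0.223, 0.0276] [163.67451415 435.28600043]
[0.571, 0.2344, 0.045] [199.36485804 391.37976054]
```

View pics/g2.png

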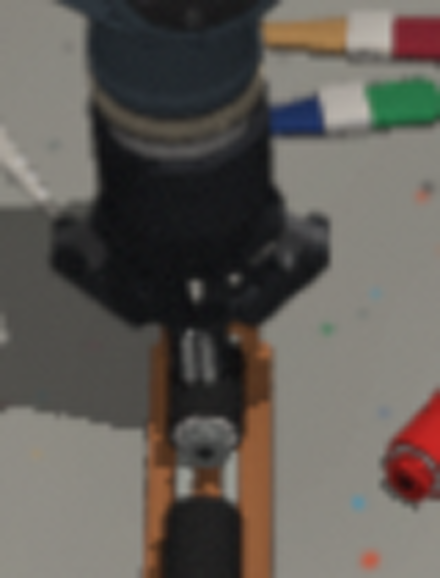

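The roller hasn't moved (plug face at (203,445), as predicted). The shut pads appear as strips ending near (200,380), which is above the barrel. I'll lift a little and check where the fingertips really are.

send_rows(commands=[{"delta_pos": [0, 0, 3], "yaw": 0}, {"delta_pos": [0, 0, 3], "yaw": 0}, {"delta_pos": [0, 0, 0], "yaw": 0}, {"delta_pos": [0, 0, 0], "yaw": 0}])

```text
t: 5.25
tcp_pos: [0.5699, 0.234, 0.0875]
tool_rot: [0.738, 0.675, -0.001, 0.0]
force: [-0.7, -0.4, -1.0]
finger_gap: -0.0
```

```bash
python3 - <<'E'
from h import *
b=manip.snapshot('side');s=manip.sense();p=s['tcp_pos']
cv2.imwrite('pics/g3.png',cv2.resize(b[45:165,240:340],None,fx=5,fy=5,interpolation=cv2.INTER_CUBIC))
print(p,s['finger_gap'])
for P in (p,p+[0,-.011,0],p+[0,-.011,.019],p+[0,-.011,.04],[.571,.2,.045]):
    print(P,(w2px('side',P)[0]-[240,45])*5)
E
```

```text
[0.57010715 0.23411261 0.08755475] -0.0001643798880408409
[0.57010715 0.23411261 0.08755475] [225.48735305 379.91201975]
[0.57010715 0.22311261 0.08755475] [226.96894181 396.75790409]
[0.57010715 0.22311261 0.10655475] [225.05722395 372.7726396 ]
[0.57010715 0.22311261 0.12755475] [222.87641765 345.38469019]
[0.571, 0.2, 0.045] [235.8707599 483.0959933]
```

View pics/g3.png

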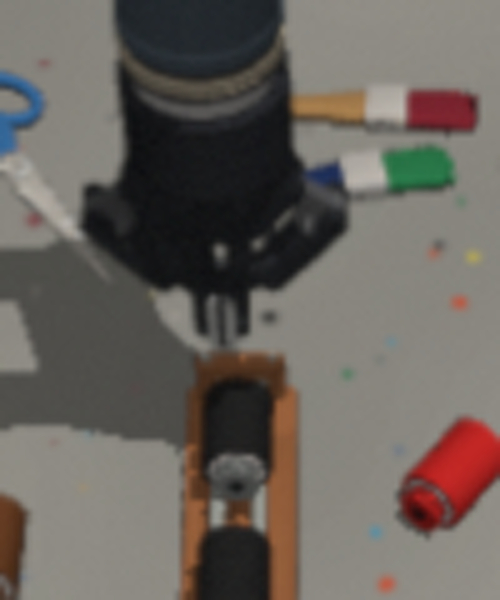

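With the gripper shut, the tip shows at (224,347), but the reported pose predicts (227,397). The pads are also visible in front of the barrel. So the real fingertips sit about 39 mm higher than reported, and I'll go lower in careful steps while watching the force.

send_rows(commands=[{"delta_pos": [0, 0, 0], "yaw": 0}, {"delta_pos": [0, 0, 0], "yaw": 0}, {"delta_pos": [0, 0, 0], "yaw": 0}, {"delta_pos": [0, 0, 0], "yaw": 0}, {"delta_pos": [0.1, 0.05, -2], "yaw": 0}, {"delta_pos": [0, 0, -2], "yaw": 0}, {"delta_pos": [0, 0, -2], "yaw": 0}, {"delta_pos": [0, 0, -1], "yaw": 0}, {"delta_pos": [0, 0, -0.5], "yaw": 0}, {"delta_pos": [0, 0, 0], "yaw": 0}], grip=-1)

```text
t: 6.55
tcp_pos: [0.571, 0.2346, 0.0087]
tool_rot: [0.738, 0.675, -0.002, 0.0]
force: [0.2, -0.3, -0.1]
finger_gap: 0.999
```

```bash
python3 - <<'E'
from h import *
b=manip.snapshot('side');s=manip.sense();p=s['tcp_pos']
cv2.imwrite('pics/g4.png',cv2.resize(b[65:185,240:340],None,fx=5,fy=5,interpolation=cv2.INTER_CUBIC))
print(p,s['finger_gap'],s['force'])
E
```

```text
[0.57128416 0.23461088 0.00899887] 1.0018066348148578 [-0.10555363 -0.78480738  0.26199516]
```

View pics/g4.png

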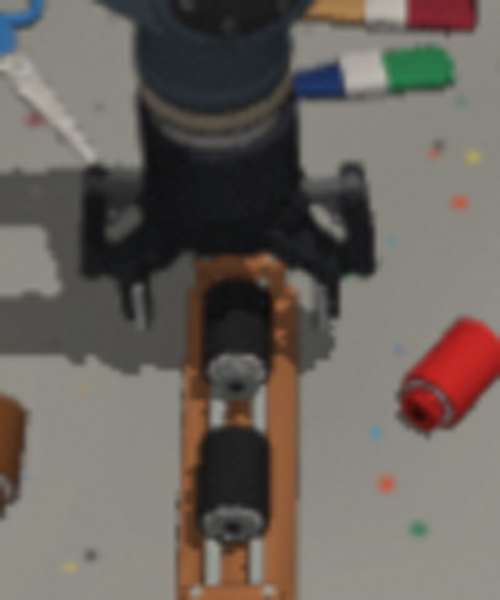

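send_rows(commands=[{"delta_pos": [0, 0, -1.2], "yaw": 0}, {"delta_pos": [0, 0, -0.8], "yaw": 0}, {"delta_pos": [0, 0, -0.2], "yaw": 0}, {"delta_pos": [0, 0, 0], "yaw": 0}])

```text
t: 7.1
tcp_pos: [0.5721, 0.2348, -0.0134]
tool_rot: [0.738, 0.675, -0.0, 0.001]
force: [-0.4, 0.0, 0.2]
finger_gap: 0.998
```

send_rows(commands=[{"delta_pos": [0, 0, 0], "yaw": 0}, {"delta_pos": [0, 0, 0], "yaw": 0}, {"delta_pos": [0, 0, 0], "yaw": 0}, {"delta_pos": [0, 0, 0], "yaw": 0}, {"delta_pos": [0, 0, 0], "yaw": 0}, {"delta_pos": [0, 0, 0], "yaw": 0}], grip=1, force=30)

```text
t: 7.85
tcp_pos: [0.5728, 0.2349, -0.0128]
tool_rot: [0.738, 0.675, 0.0, 0.001]
force: [0.7, -0.5, -0.6]
finger_gap: 0.434
```

Gripped: a gap of 0.434 is about 37 mm. Lift and carry it to the press.

send_rows(commands=[{"delta_pos": [0, 0, 2], "yaw": 0}, {"delta_pos": [0, 0, 4], "yaw": 0}, {"delta_pos": [0, 0, 4], "yaw": 0}, {"delta_pos": [-0.6, -5, 0], "yaw": -0.025}, {"delta_pos": [-0.6, -5, 0], "yaw": -0.025}, {"delta_pos": [-0.6, -5, 0], "yaw": -0.025}, {"delta_pos": [-0.6, -5, 0], "yaw": -0.025}, {"delta_pos": [-0.6, -5, 0], "yaw": -0.025}, {"delta_pos": [-0.6, -5, 0], "yaw": -0.025}, {"delta_pos": [0, 0, 0], "yaw": 0}])

```text
t: 9.1
tcp_pos: [0.5378, -0.0732, 0.1023]
tool_rot: [0.787, 0.617, 0.005, 0.007]
force: [0.1, 0.5, -1.3]
finger_gap: 0.436
```

send_rows(commands=[{"delta_pos": [-0.4, -3, -1], "yaw": -0.015}, {"delta_pos": [-0.4, -2.5, -1], "yaw": -0.014}, {"delta_pos": [0, -0.5, 0], "yaw": 0}, {"delta_pos": [0, 0, 0], "yaw": 0}, {"delta_pos": [0, 0, 0], "yaw": 0}])

```text
t: 9.72
tcp_pos: [0.5307, -0.1308, 0.0862]
tool_rot: [0.795, 0.606, 0.007, 0.008]
force: [0.0, 0.3, -1.2]
finger_gap: 0.432
```

```bash
python3 - <<'E'
from h import *
b=manip.snapshot('side');a=manip.snapshot('top');s=manip.sense();p=s['tcp_pos']
B=cv2.resize(b[205:315,230:350],None,fx=5,fy=5,interpolation=cv2.INTER_CUBIC)
cv2.imwrite('pics/g5.png',B);cv2.imwrite('pics/t5.png',a)
print(p,s['finger_gap'],s['force'],yaw(s))
x=np.array([np.cos(-.27),np.sin(-.27),0]);y=np.array([-x[1],x[0],0]);n=np.array([.527,-.1455,0])
K=lambda P:(w2px('side',P)[0]-[230,205]+.5)*5-.5
g=p+[0,0,.058]  # roller axis centre if offset .039
print('roller plug end if z',g[2],K(g-y*.0345),'other end',K(g+y*.026),'pads R',K(n-y*.0335+[0,0,.045]),'L33.5',K(n+y*.0335+[0,0,.045]),'L44.5',K(n+y*.0445+[0,0,.045]))
E
```

```text
[ 0.53080257 -0.13087387  0.08611305] 0.43639989340333224 [-0.503028   -0.3462691  -1.26655967] -0.26729737169824774
roller plug end if z 0.14411305493154108 [217.59061802 289.19508917] other end [248.95433445 150.48245978] pads R [229.00926431 398.91724753] L33.5 [260.19869325 255.45273811] L44.5 [265.13083686 232.78853544]
```

View pics/g5.png

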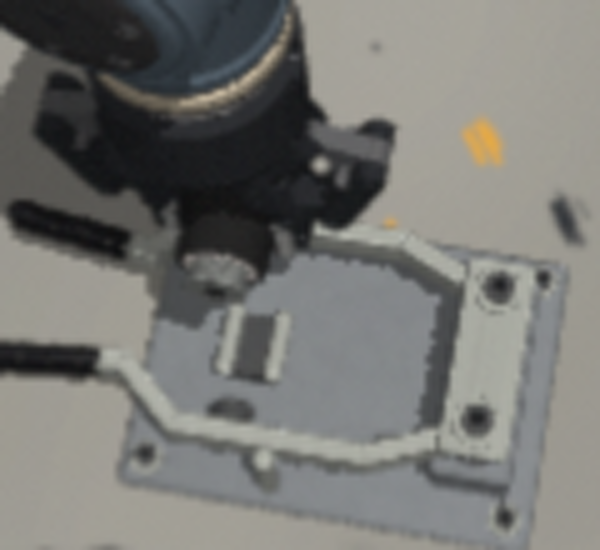

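The plug face centre is at about (213,287), predicted (217,289), so that agrees within about 2 mm. The right pad is at about (230,408), predicted (229,399). Next, the left pad's setting from the earlier press crop, then correct the position and lower partway.

```bash
python3 - <<'E'
from h import *
x=np.array([np.cos(-.27),np.sin(-.27),0]);y=np.array([-x[1],x[0],0]);n=np.array([.527,-.1455,.045])
for d in(-.0335,.0335,.039,.0445): print(d,(w2px('top',n+y*d)[0]-[345,165]+.5)*5.2-.5)
E
```

```text
-0.0335 [295.49425236 331.03986613]
0.0335 [161.32346203 295.31010817]
0.039 [150.30064096 292.3733585 ]
0.0445 [139.27729381 289.43626307]
```

send_rows(commands=[{"delta_pos": [-0.1, -0.5, -2], "yaw": 0}, {"delta_pos": [-0.1, -0.4, -2], "yaw": 0}, {"delta_pos": [0, 0, -1], "yaw": 0}, {"delta_pos": [0, 0, 0], "yaw": 0}, {"delta_pos": [0, 0, 0], "yaw": 0}])

```text
t: 10.45
tcp_pos: [0.5307, -0.1376, 0.0367]
tool_rot: [0.794, 0.608, 0.008, 0.01]
force: [-0.5, 0.7, -1.7]
finger_gap: 0.438
```

send_rows(commands=[{"delta_pos": [-0.24, -0.3, 0], "yaw": -0.008}, {"delta_pos": [0, 0, 0], "yaw": 0}, {"delta_pos": [0, 0, -1.2], "yaw": 0}, {"delta_pos": [0, 0, -1.2], "yaw": 0}, {"delta_pos": [0, 0, 0], "yaw": 0}])

```text
t: 11.08
tcp_pos: [0.5289, -0.1411, 0.0123]
tool_rot: [0.796, 0.605, 0.008, 0.011]
force: [-0.1, 0.2, -1.2]
finger_gap: 0.432
```

send_rows(commands=[{"delta_pos": [-0.05, 0, -1], "yaw": 0}, {"delta_pos": [0, 0, -0.8], "yaw": 0}, {"delta_pos": [0, 0, -0.3], "yaw": 0}, {"delta_pos": [0, 0, 0], "yaw": 0}])

```text
t: 11.58
tcp_pos: [0.5282, -0.141, -0.0108]
tool_rot: [0.796, 0.605, 0.008, 0.01]
force: [1.3, -0.1, -1.7]
finger_gap: 0.434
```

send_rows(commands=[{"delta_pos": [0, 0, -0.15], "yaw": 0}, {"delta_pos": [0, 0, 0], "yaw": 0}])

```text
t: 11.82
tcp_pos: [0.5289, -0.1412, -0.0108]
tool_rot: [0.796, 0.605, 0.009, 0.011]
force: [-0.1, -0.4, -2.2]
finger_gap: 0.434
```

```bash
python3 - <<'E'
from h import *
b=manip.snapshot('side');a=manip.snapshot('top');s=manip.sense()
B=cv2.resize(b[215:305,240:340],None,fx=6,fy=6,interpolation=cv2.INTER_CUBIC)
cv2.imwrite('pics/g6.png',B)
print(s['tcp_pos'],s['finger_gap'],s['force'],yaw(s))
x=np.array([np.cos(-.27),np.sin(-.27),0]);y=np.array([-x[1],x[0],0]);n=np.array([.527,-.1455,.045])
print((w2px('side',[n-y*.0295,n-y*.0335])-[240,215]+.5)*6-.5)
E
```

```text
[ 0.52878825 -0.14117984 -0.01104237] 0.4310637042963382 [-0.11840508  0.60479804 -1.56143408] -0.2713802410067831
[[217.21375763 408.2004473 ]
 [214.91111717 418.80069704]]
```

View pics/g6.png

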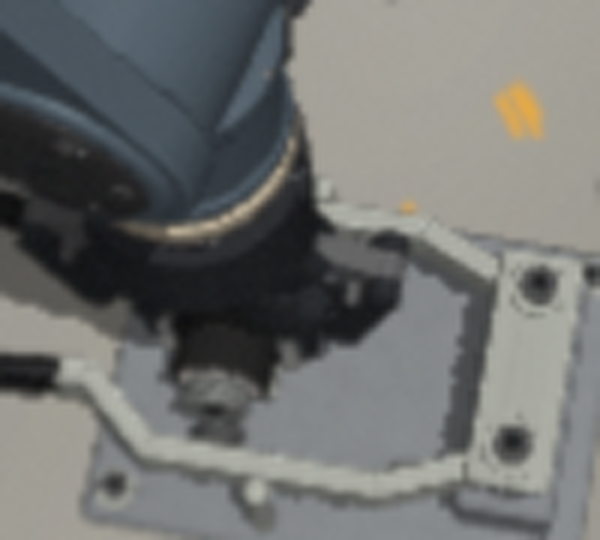

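The plug face is at (213,408), predicted (217,408), and clear of the right pad. The roller is still hanging by its weight, so lower to contact and release partway.

send_rows(commands=[{"delta_pos": [0, 0, -0.25], "yaw": 0}, {"delta_pos": [0, 0, -0.1], "yaw": 0}])

```text
t: 12.18
tcp_pos: [0.5296, -0.1414, -0.0115]
tool_rot: [0.796, 0.605, 0.009, 0.012]
force: [0.8, 0.7, 2.0]
finger_gap: 0.433
```

send_rows(commands=[{"delta_pos": [0, 0, 0], "yaw": 0}, {"delta_pos": [0, 0, 0], "yaw": 0}, {"delta_pos": [0, 0, 0], "yaw": 0}, {"delta_pos": [0, 0, 0], "yaw": 0}, {"delta_pos": [0, 0, 3], "yaw": 0}, {"delta_pos": [0, 0, 3], "yaw": 0}, {"delta_pos": [0, 0, 3], "yaw": 0}, {"delta_pos": [0, 0, 3], "yaw": 0}, {"delta_pos": [0, 0, 0], "yaw": 0}], grip=-0.6)

```text
t: 13.3
tcp_pos: [0.5286, -0.1411, 0.11]
tool_rot: [0.796, 0.605, 0.008, 0.011]
force: [-0.1, 0.1, 0.0]
finger_gap: 0.801
```

send_rows(commands=[{"delta_pos": [-0.9, 0.2, 0], "yaw": 0.175}, {"delta_pos": [-0.9, 0.2, 0], "yaw": 0.175}, {"delta_pos": [-0.9, 0.2, 0], "yaw": 0.175}, {"delta_pos": [-0.9, 0.2, 0], "yaw": 0.175}, {"delta_pos": [-0.9, 0.2, 0], "yaw": 0.175}, {"delta_pos": [-0.9, 0.2, 0], "yaw": 0.175}, {"delta_pos": [-0.9, 0.2, 0], "yaw": 0.175}, {"delta_pos": [-0.9, 0.2, 0], "yaw": 0.175}, {"delta_pos": [-0.7, 0.1, 0], "yaw": 0.17}, {"delta_pos": [0, 0, 0], "yaw": 0}], grip=-1)

```text
t: 14.55
tcp_pos: [0.4387, -0.1193, 0.0987]
tool_rot: [0.111, 0.994, 0.012, -0.009]
force: [0.4, 0.0, -0.1]
finger_gap: 0.998
```

```bash
python3 - <<'E'
from h import *
s=manip.sense();print(s['tcp_pos'],s['finger_gap'],s['force'],yaw(s),s['q'])
E
```

```text
[ 0.43873481 -0.11930767  0.09873902] 0.9978913894675386 [ 0.35103808  0.04834361 -0.09690643] 1.3479327693404535 [-0.52401319  0.47074113  1.92570578  0.02241062  0.77178975 -1.88845117]
```

send_rows(commands=[{"delta_pos": [0.9, -0.4, -1], "yaw": -0.045}, {"delta_pos": [0, 0, -2], "yaw": 0}, {"delta_pos": [0, 0, -2], "yaw": 0}, {"delta_pos": [0, 0, 0], "yaw": 0}, {"delta_pos": [0, 0, 0], "yaw": 0}])

```text
t: 15.18
tcp_pos: [0.4488, -0.1236, 0.0456]
tool_rot: [0.141, 0.99, 0.013, -0.009]
force: [-0.6, -0.3, 0.4]
finger_gap: 0.997
```

```bash
python3 - <<'E'
from h import *
b=manip.snapshot('side');s=manip.sense();p=s['tcp_pos'];print(p,s['finger_gap'],s['force'],yaw(s))
B=cv2.resize(b[215:315,210:340],None,fx=6,fy=6,interpolation=cv2.INTER_CUBIC)
cv2.imwrite('pics/g7.png',B)
E
```

```text
[ 0.44874937 -0.12360554  0.04566256] 1.002245210958301 [ 0.34107045 -0.19370246  0.31126129] 1.2879038411238053
```

View pics/g7.png

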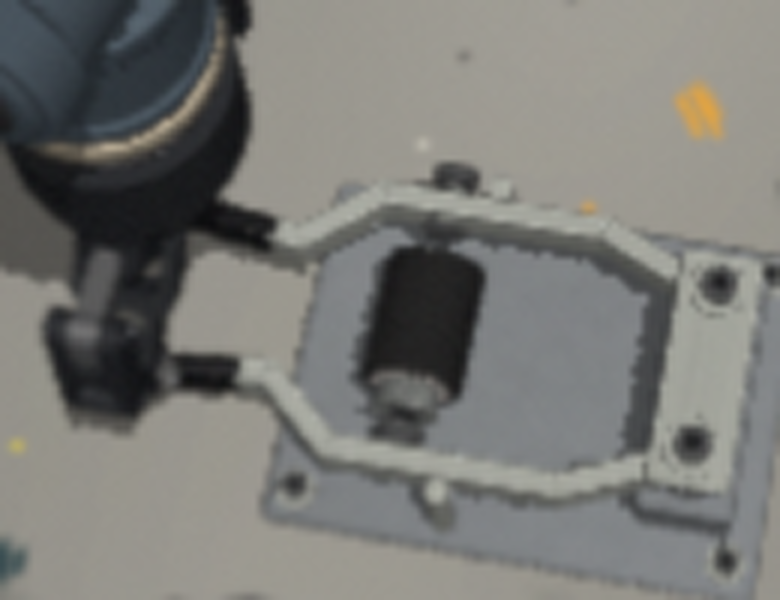

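The roller lies square in the nest with its plug still out, and the left pad sits close to the barrel's left end. Lower the open jaws around the handles.

send_rows(commands=[{"delta_pos": [0, 0, -2], "yaw": 0.01}, {"delta_pos": [0, 0, -1.5], "yaw": 0}, {"delta_pos": [0, 0, -1], "yaw": 0}, {"delta_pos": [0, 0, -0.8], "yaw": 0}, {"delta_pos": [0, 0, -0.6], "yaw": 0}, {"delta_pos": [0, 0, 0], "yaw": 0}])

```text
t: 15.98
tcp_pos: [0.452, -0.1252, -0.012]
tool_rot: [0.137, 0.991, 0.011, -0.005]
force: [-0.4, -0.3, -0.1]
finger_gap: 1.004
```

send_rows(commands=[{"delta_pos": [0, 0, -0.5], "yaw": 0}, {"delta_pos": [0, 0, 0], "yaw": 0}, {"delta_pos": [0, 0, 0], "yaw": 0}, {"delta_pos": [0, 0, 0], "yaw": 0}], grip=-0.5, force=20)

```text
t: 16.48
tcp_pos: [0.4522, -0.1251, -0.0169]
tool_rot: [0.137, 0.99, 0.011, -0.005]
force: [0.6, 0.4, -1.1]
finger_gap: 0.75
```

send_rows(commands=[{"delta_pos": [0, 0, 0], "yaw": 0}, {"delta_pos": [0, 0, 0], "yaw": 0}, {"delta_pos": [0, 0, 0], "yaw": 0}], grip=-0.36)

```text
t: 16.85
tcp_pos: [0.4524, -0.1253, -0.0166]
tool_rot: [0.137, 0.991, 0.011, -0.004]
force: [0.8, 0.3, -0.8]
finger_gap: 0.678
```

```bash
cat > m.py <<'E'
from h import *
s=manip.sense();print(s['t'],s['tcp_pos'],round(s['finger_gap'],3),s['force'],s['ft_torque'],yaw(s))
b=manip.snapshot('side')
# grey profile along the press y line over the roller axis (z .05), mm from nest
x=np.array([np.cos(-.27),np.sin(-.27),0]);y=np.array([-x[1],x[0],0]);n=np.array([.527,-.1455,.050])
d=np.arange(-46,46,1.)
pr=0
for o in(-.004,0,.004):
    uv=w2px('side',[n+x*o+y*k/1000 for k in d]).astype(np.float32)
    pr=pr+cv2.remap(cv2.cvtColor(b,cv2.COLOR_BGR2GRAY),uv[:,0].copy(),uv[:,1].copy(),cv2.INTER_LINEAR).ravel()/3.
print(' '.join(f'{int(k)}:{v:.0f}' for k,v in zip(d[:36],pr[:36])));print(' '.join(f'{int(k)}:{v:.0f}' for k,v in zip(d[66:],pr[66:])))
E
python3 m.py
```

```text
16.85 [ 0.45236549 -0.12527034 -0.01658764] 0.678 [ 0.78698147  0.25311434 -0.84701415] [ 0.00339382 -0.06367216  0.02191265] 1.29581264342929
-46:167 -45:165 -44:160 -43:147 -42:125 -41:104 -40:87 -39:75 -38:71 -37:69 -36:70 -35:70 -34:70 -33:68 -32:65 -31:68 -30:77 -29:89 -28:97 -27:103 -26:105 -25:107 -24:106 -23:105 -22:104 -21:103 -20:103 -19:99 -18:86 -17:69 -16:55 -15:45 -14:39 -13:37 -12:36 -11:35
20:36 21:36 22:36 23:36 24:35 25:36 26:36 27:36 28:38 29:40 30:45 31:50 32:53 33:57 34:63 35:71 36:79 37:89 38:98 39:109 40:121 41:137 42:153 43:163 44:166 45:167
```

send_rows(commands=[{"delta_pos": [0, 0, 0], "yaw": 0}, {"delta_pos": [0, 0, 0], "yaw": 0}], grip=-0.3)

```text
t: 17.15
tcp_pos: [0.4524, -0.1254, -0.0164]
tool_rot: [0.137, 0.991, 0.011, -0.004]
force: [-0.5, 0.7, -0.3]
finger_gap: 0.649
```

send_rows(commands=[{"delta_pos": [0, 0, 0], "yaw": 0}, {"delta_pos": [0, 0, 0], "yaw": 0}], grip=-0.25)

```text
t: 17.4
tcp_pos: [0.4524, -0.1255, -0.0163]
tool_rot: [0.137, 0.991, 0.011, -0.004]
force: [-0.4, -0.4, 0.8]
finger_gap: 0.631
```

```bash
python3 m.py
```

```text
17.4 [ 0.45242501 -0.12551585 -0.01627942] 0.631 [-0.3835529  -0.36618972  0.78171596] [-0.0679751   0.05555303  0.02242997] 1.2960352479296158
-46:166 -45:167 -44:166 -43:163 -42:150 -41:129 -40:108 -39:90 -38:77 -37:70 -36:69 -35:68 -34:67 -33:66 -32:64 -31:68 -30:74 -29:86 -28:100 -27:107 -26:108 -25:108 -24:107 -23:107 -22:107 -21:108 -20:111 -19:112 -18:100 -17:81 -16:63 -15:50 -14:40 -13:37 -12:37 -11:36
20:36 21:36 22:36 23:35 24:35 25:35 26:35 27:35 28:36 29:36 30:37 31:41 32:48 33:57 34:66 35:78 36:90 37:101 38:114 39:132 40:153 41:164 42:167 43:168 44:166 45:163
```

send_rows(commands=[{"delta_pos": [0, 0, 0], "yaw": 0}, {"delta_pos": [0, 0, 0], "yaw": 0}], grip=-0.22)

```text
t: 17.7
tcp_pos: [0.4525, -0.1256, -0.0162]
tool_rot: [0.137, 0.991, 0.011, -0.004]
force: [0.3, -0.4, 0.8]
finger_gap: 0.61
```

send_rows(commands=[{"delta_pos": [0, 0, 0], "yaw": 0}, {"delta_pos": [0, 0, 0], "yaw": 0}], grip=-0.19)

```text
t: 17.95
tcp_pos: [0.4525, -0.1256, -0.0161]
tool_rot: [0.137, 0.991, 0.011, -0.004]
force: [-0.1, -0.5, 1.7]
finger_gap: 0.593
```

send_rows(commands=[{"delta_pos": [0, 0, 0], "yaw": 0}, {"delta_pos": [0, 0, 0], "yaw": 0}], grip=-0.16)

```text
t: 18.2
tcp_pos: [0.4526, -0.1256, -0.016]
tool_rot: [0.137, 0.991, 0.011, -0.004]
force: [-0.5, -0.8, 2.9]
finger_gap: 0.58
```

```bash
python3 m.py
```

```text
18.2 [ 0.45255424 -0.12563326 -0.01601231] 0.58 [-0.45345515 -0.75987223  2.94220609] [-0.11791292  0.12607182 -0.00590885] 1.2961601010053834
-46:162 -45:166 -44:167 -43:166 -42:161 -41:149 -40:128 -39:107 -38:89 -37:77 -36:72 -35:70 -34:71 -33:71 -32:71 -31:71 -30:72 -29:77 -28:87 -27:97 -26:101 -25:105 -24:107 -23:107 -22:108 -21:109 -20:110 -19:111 -18:104 -17:89 -16:74 -15:59 -14:47 -13:39 -12:37 -11:35
20:36 21:36 22:36 23:35 24:35 25:34 26:35 27:35 28:35 29:37 30:38 31:42 32:52 33:64 34:78 35:93 36:105 37:115 38:128 39:145 40:159 41:165 42:167 43:168 44:167 45:163
```

send_rows(commands=[{"delta_pos": [0, 0, 0], "yaw": 0}, {"delta_pos": [0, 0, 0], "yaw": 0}], grip=-0.135)

```text
t: 18.5
tcp_pos: [0.4527, -0.1255, -0.0159]
tool_rot: [0.137, 0.991, 0.011, -0.004]
force: [-0.2, 0.0, 2.6]
finger_gap: 0.572
```

send_rows(commands=[{"delta_pos": [0, 0, 0], "yaw": 0}, {"delta_pos": [0, 0, 0], "yaw": 0}], grip=-0.11)

```text
t: 18.75
tcp_pos: [0.4527, -0.1253, -0.0158]
tool_rot: [0.137, 0.991, 0.011, -0.004]
force: [0.3, 0.1, 4.0]
finger_gap: 0.555
```

```bash
python3 m.py
```

```text
18.75 [ 0.45269109 -0.12534269 -0.0158198 ] 0.555 [0.30210373 0.09006118 3.97224313] [0.01589708 0.09089205 0.02936328] 1.296014091576066
-46:154 -45:162 -44:166 -43:166 -42:165 -41:160 -40:145 -39:124 -38:102 -37:87 -36:77 -35:72 -34:70 -33:70 -32:70 -31:69 -30:66 -29:66 -28:74 -27:85 -26:94 -25:101 -24:104 -23:107 -22:109 -21:111 -20:114 -19:114 -18:107 -17:91 -16:73 -15:57 -14:45 -13:39 -12:36 -11:35
20:36 21:35 22:35 23:35 24:35 25:35 26:35 27:35 28:36 29:36 30:38 31:43 32:54 33:68 34:84 35:101 36:116 37:129 38:144 39:156 40:164 41:167 42:168 43:167 44:165 45:157
```

send_rows(commands=[{"delta_pos": [0, 0, 0], "yaw": 0}, {"delta_pos": [0, 0, 0], "yaw": 0}], grip=-0.085)

```text
t: 19.05
tcp_pos: [0.4528, -0.1253, -0.0157]
tool_rot: [0.137, 0.991, 0.011, -0.004]
force: [-0.2, 1.2, 3.6]
finger_gap: 0.545
```

send_rows(commands=[{"delta_pos": [0, 0, 0], "yaw": 0}, {"delta_pos": [0, 0, 0], "yaw": 0}], grip=-0.06)

```text
t: 19.3
tcp_pos: [0.4528, -0.1252, -0.0155]
tool_rot: [0.137, 0.991, 0.011, -0.004]
force: [0.6, 0.1, 3.9]
finger_gap: 0.529
```

send_rows(commands=[{"delta_pos": [0, 0, 0], "yaw": 0}, {"delta_pos": [0, 0, 0], "yaw": 0}], grip=-0.035)

```text
t: 19.55
tcp_pos: [0.4528, -0.1251, -0.0153]
tool_rot: [0.137, 0.99, 0.011, -0.004]
force: [-0.1, 0.0, 3.8]
finger_gap: 0.519
```

```bash
python3 m.py
```

```text
19.55 [ 0.4528278  -0.12512302 -0.01534545] 0.519 [-0.10866565  0.04360069  3.77599385] [ 0.09365667  0.07043372 -0.00438463] 1.2956947280896283
-46:141 -45:155 -44:163 -43:166 -42:167 -41:165 -40:159 -39:143 -38:121 -37:101 -36:85 -35:75 -34:71 -33:70 -32:70 -31:68 -30:66 -29:66 -28:71 -27:78 -26:90 -25:100 -24:104 -23:108 -22:110 -21:110 -20:113 -19:113 -18:101 -17:82 -16:63 -15:49 -14:41 -13:37 -12:36 -11:36
20:35 21:35 22:35 23:35 24:35 25:36 26:36 27:36 28:36 29:37 30:39 31:47 32:60 33:75 34:91 35:103 36:118 37:139 38:159 39:166 40:167 41:167 42:166 43:162 44:153 45:139
```

send_rows(commands=[{"delta_pos": [0, 0, 0], "yaw": 0}, {"delta_pos": [0, 0, 0], "yaw": 0}], grip=-0.015)

```text
t: 19.85
tcp_pos: [0.4529, -0.1251, -0.0152]
tool_rot: [0.137, 0.99, 0.011, -0.004]
force: [-0.4, 1.5, 4.8]
finger_gap: 0.51
```

send_rows(commands=[{"delta_pos": [0, 0, 0], "yaw": 0}, {"delta_pos": [0, 0, 0], "yaw": 0}], grip=0.005)

```text
t: 20.1
tcp_pos: [0.4529, -0.1251, -0.0151]
tool_rot: [0.137, 0.99, 0.011, -0.004]
force: [-0.3, 0.8, 4.6]
finger_gap: 0.501
```

```bash
python3 m.py
```

```text
20.1 [ 0.4529254  -0.12506019 -0.01509722] 0.501 [-0.34421545  0.77960725  4.63257303] [ 0.07628627  0.0160097  -0.03646465] 1.2954198564112298
-46:132 -45:150 -44:160 -43:165 -42:166 -41:166 -40:163 -39:152 -38:131 -37:110 -36:91 -35:78 -34:73 -33:71 -32:71 -31:71 -30:71 -29:71 -28:73 -27:79 -26:90 -25:100 -24:103 -23:105 -22:108 -21:109 -20:109 -19:105 -18:92 -17:74 -16:59 -15:48 -14:40 -13:37 -12:36 -11:36
20:36 21:36 22:35 23:35 24:35 25:35 26:35 27:35 28:36 29:38 30:42 31:52 32:68 33:86 34:100 35:106 36:118 37:139 38:159 39:165 40:167 41:167 42:165 43:159 44:146 45:127
```

send_rows(commands=[{"delta_pos": [0, 0, 0], "yaw": 0}, {"delta_pos": [0, 0, 0], "yaw": 0}], grip=0.025)

```text
t: 20.4
tcp_pos: [0.453, -0.125, -0.015]
tool_rot: [0.137, 0.99, 0.011, -0.004]
force: [0.5, 0.7, 4.1]
finger_gap: 0.489
```

send_rows(commands=[{"delta_pos": [0, 0, 0], "yaw": 0}, {"delta_pos": [0, 0, 0], "yaw": 0}], grip=0.045)

```text
t: 20.65
tcp_pos: [0.453, -0.1249, -0.0149]
tool_rot: [0.137, 0.99, 0.011, -0.004]
force: [-0.0, 1.1, 5.5]
finger_gap: 0.483
```

```bash
python3 m.py
```

```text
20.65 [ 0.45298139 -0.12493169 -0.01486058] 0.483 [-0.01981689  1.10391278  5.4666196 ] [ 0.09985105 -0.00864419  0.02394863] 1.2952273597943365
-46:123 -45:143 -44:156 -43:163 -42:166 -41:166 -40:165 -39:158 -38:142 -37:121 -36:100 -35:85 -34:76 -33:72 -32:71 -31:70 -30:69 -29:67 -28:67 -27:70 -26:80 -25:90 -24:97 -23:101 -22:106 -21:107 -20:107 -19:101 -18:86 -17:69 -16:54 -15:44 -14:39 -13:37 -12:36 -11:36
20:36 21:36 22:35 23:35 24:35 25:35 26:36 27:36 28:36 29:39 30:44 31:54 32:71 33:88 34:100 35:107 36:121 37:141 38:158 39:164 40:166 41:166 42:165 43:156 44:137 45:114
```

send_rows(commands=[{"delta_pos": [0, 0, 0], "yaw": 0}, {"delta_pos": [0, 0, 0], "yaw": 0}], grip=0.065)

```text
t: 20.95
tcp_pos: [0.453, -0.1249, -0.0147]
tool_rot: [0.137, 0.99, 0.011, -0.004]
force: [-0.2, 1.2, 4.1]
finger_gap: 0.469
```

send_rows(commands=[{"delta_pos": [0, 0, 0], "yaw": 0}, {"delta_pos": [0, 0, 0], "yaw": 0}], grip=0.085)

```text
t: 21.2
tcp_pos: [0.4531, -0.1248, -0.0146]
tool_rot: [0.137, 0.99, 0.011, -0.003]
force: [0.5, 1.5, 4.6]
finger_gap: 0.46
```

```bash
python3 m.py
```

```text
21.2 [ 0.45309007 -0.12481766 -0.01463153] 0.46 [0.46484652 1.49768477 4.59562164] [0.09948354 0.06301423 0.04745262] 1.2950560298264124
-46:113 -45:135 -44:152 -43:161 -42:166 -41:168 -40:167 -39:163 -38:152 -37:133 -36:110 -35:92 -34:80 -33:74 -32:71 -31:70 -30:69 -29:67 -28:64 -27:64 -26:70 -25:80 -24:92 -23:101 -22:106 -21:109 -20:106 -19:94 -18:78 -17:62 -16:49 -15:41 -14:38 -13:36 -12:36 -11:35
20:35 21:35 22:35 23:35 24:35 25:36 26:36 27:36 28:37 29:41 30:49 31:60 32:78 33:93 34:105 35:115 36:130 37:147 38:161 39:165 40:166 41:166 42:166 43:155 44:133 45:109
```

send_rows(commands=[{"delta_pos": [0, 0, 0], "yaw": 0}, {"delta_pos": [0, 0, 0], "yaw": 0}], grip=0.105)

```text
t: 21.5
tcp_pos: [0.4531, -0.1248, -0.0145]
tool_rot: [0.137, 0.99, 0.011, -0.003]
force: [0.5, 0.8, 5.6]
finger_gap: 0.45
```

send_rows(commands=[{"delta_pos": [0, 0, 0], "yaw": 0}, {"delta_pos": [0, 0, 0], "yaw": 0}], grip=0.125)

```text
t: 21.75
tcp_pos: [0.4532, -0.1247, -0.0145]
tool_rot: [0.137, 0.99, 0.011, -0.003]
force: [0.4, 0.9, 3.3]
finger_gap: 0.438
```

```bash
python3 m.py
```

```text
21.75 [ 0.45321361 -0.12474183 -0.0145076 ] 0.438 [0.43938766 0.9137278  3.33299344] [0.13940557 0.01968301 0.00412925] 1.294819549983365
-46:103 -45:118 -44:136 -43:151 -42:161 -41:166 -40:167 -39:166 -38:163 -37:150 -36:129 -35:108 -34:91 -33:79 -32:74 -31:71 -30:70 -29:70 -28:66 -27:63 -26:62 -25:64 -24:72 -23:84 -22:97 -21:103 -20:95 -19:76 -18:60 -17:48 -16:40 -15:37 -14:36 -13:36 -12:36 -11:36
20:35 21:35 22:35 23:36 24:35 25:35 26:36 27:37 28:40 29:48 30:60 31:76 32:93 33:108 34:122 35:136 36:149 37:159 38:165 39:167 40:167 41:167 42:163 43:149 44:125 45:104
```

The bright plug width fell from 6.7 to 3.9 mm, against about 1 mm of pad travel, and the vertical force dropped, so the plug has snapped home. Hold briefly, then open.

send_rows(commands=[{"delta_pos": [0, 0, 0], "yaw": 0}])

```text
t: 21.92
tcp_pos: [0.4532, -0.1248, -0.0146]
tool_rot: [0.138, 0.99, 0.011, -0.003]
force: [0.7, 0.6, 4.4]
finger_gap: 0.436
```

send_rows(commands=[{"delta_pos": [0, 0, 0], "yaw": 0}, {"delta_pos": [0, 0, 0], "yaw": 0}, {"delta_pos": [0, 0, 0], "yaw": 0}, {"delta_pos": [0, 0, 0], "yaw": 0}], grip=-0.4)

```text
t: 22.42
tcp_pos: [0.4529, -0.1248, -0.0155]
tool_rot: [0.137, 0.99, 0.011, -0.004]
force: [-0.3, 0.5, 0.6]
finger_gap: 0.7
```

```bash
python3 m.py
```

```text
22.425 [ 0.45289764 -0.12483568 -0.01548798] 0.7 [-0.30178293  0.45439608  0.58113498] [-0.009131   -0.00975421  0.03977911] 1.2949078345132174
-46:167 -45:165 -44:160 -43:145 -42:123 -41:102 -40:85 -39:74 -38:71 -37:71 -36:75 -35:78 -34:83 -33:89 -32:93 -31:90 -30:85 -29:77 -28:68 -27:62 -26:60 -25:62 -24:69 -23:80 -22:93 -21:99 -20:90 -19:72 -18:57 -17:46 -16:39 -15:37 -14:36 -13:36 -12:36 -11:35
20:36 21:36 22:35 23:35 24:36 25:36 26:36 27:36 28:37 29:39 30:42 31:45 32:49 33:52 34:57 35:62 36:68 37:77 38:89 39:100 40:108 41:122 42:145 43:160 44:166 45:167
```

Plug width stays at about 3.5 mm with the pads backed off, so the plug is home. Now retract and go back to the roller.

send_rows(commands=[{"delta_pos": [0, 0, 0], "yaw": 0}, {"delta_pos": [0, 0, 0], "yaw": 0}, {"delta_pos": [0, 0, 0], "yaw": 0}, {"delta_pos": [0, 0, 3], "yaw": 0}, {"delta_pos": [0, 0, 4], "yaw": 0}, {"delta_pos": [0, 0, 4], "yaw": 0}, {"delta_pos": [0, 0, 1.5], "yaw": 0}, {"delta_pos": [0.8, -0.2, 0], "yaw": -0.175}, {"delta_pos": [0.8, -0.2, 0], "yaw": -0.175}, {"delta_pos": [0.8, -0.2, 0], "yaw": -0.175}], grip=-1)

```text
t: 23.72
tcp_pos: [0.4755, -0.1304, 0.1137]
tool_rot: [0.398, 0.918, 0.013, -0.001]
force: [-0.9, -1.0, -0.4]
finger_gap: 0.997
```

send_rows(commands=[{"delta_pos": [0.8, -0.2, 0], "yaw": -0.175}, {"delta_pos": [0.8, -0.2, 0], "yaw": -0.175}, {"delta_pos": [0.8, -0.2, 0], "yaw": -0.175}, {"delta_pos": [0.8, -0.2, 0], "yaw": -0.175}, {"delta_pos": [0.8, -0.2, 0], "yaw": -0.175}, {"delta_pos": [0.8, -0.2, 0], "yaw": -0.1}, {"delta_pos": [0, 0, 0], "yaw": 0}, {"delta_pos": [0, 0, 0], "yaw": 0}])

```text
t: 24.72
tcp_pos: [0.5226, -0.142, 0.113]
tool_rot: [0.791, 0.612, 0.011, 0.003]
force: [-0.3, 0.8, 0.1]
finger_gap: 1.004
```

```bash
python3 -c "
from h import *
s=manip.sense();print(s['tcp_pos'],yaw(s),s['tool_rot'])"
```

```text
[ 0.52264524 -0.14202222  0.11303477] -0.2531182975001168 [0.79061225 0.61220806 0.01104206 0.00341216]
```

send_rows(commands=[{"delta_pos": [0.5, -0.1, -2], "yaw": -0.018}, {"delta_pos": [0, 0, -4], "yaw": 0}, {"delta_pos": [0, 0, -3], "yaw": 0}, {"delta_pos": [0, 0, 0], "yaw": 0}, {"delta_pos": [0, 0, 0], "yaw": 0}])

```text
t: 25.35
tcp_pos: [0.5273, -0.1433, 0.0227]
tool_rot: [0.795, 0.607, 0.011, 0.005]
force: [0.1, -0.2, 1.3]
finger_gap: 0.999
```

send_rows(commands=[{"delta_pos": [0, 0, -1.3], "yaw": -0.004}, {"delta_pos": [0, 0, -1.2], "yaw": 0}, {"delta_pos": [0, 0, -0.8], "yaw": 0}, {"delta_pos": [0, 0, 0], "yaw": 0}])

```text
t: 25.85
tcp_pos: [0.5288, -0.144, -0.01]
tool_rot: [0.796, 0.605, 0.012, 0.007]
force: [-0.8, 1.2, 0.1]
finger_gap: 0.998
```

send_rows(commands=[{"delta_pos": [0, 0, 0], "yaw": 0}, {"delta_pos": [0, 0, 0], "yaw": 0}, {"delta_pos": [0, 0, 0], "yaw": 0}, {"delta_pos": [0, 0, 0], "yaw": 0}, {"delta_pos": [0, 0, 0], "yaw": 0}, {"delta_pos": [0, 0, 0], "yaw": 0}], grip=1, force=30)

```text
t: 26.6
tcp_pos: [0.5315, -0.1452, -0.0088]
tool_rot: [0.796, 0.605, 0.014, 0.009]
force: [0.5, 0.1, -0.4]
finger_gap: 0.431
```

send_rows(commands=[{"delta_pos": [0, 0, 2], "yaw": 0}, {"delta_pos": [0, 0, 4], "yaw": 0}, {"delta_pos": [0, 0, 5], "yaw": 0}, {"delta_pos": [0.6, 5.2, 0], "yaw": 0.026}, {"delta_pos": [0.6, 5.2, 0], "yaw": 0.026}, {"delta_pos": [0.6, 5.2, 0], "yaw": 0.026}, {"delta_pos": [0.6, 5.2, 0], "yaw": 0.026}, {"delta_pos": [0.6, 5.2, 0], "yaw": 0.026}, {"delta_pos": [0.6, 5.2, 0], "yaw": 0.026}, {"delta_pos": [0.3, 3.5, 0], "yaw": 0.026}])

```text
t: 27.85
tcp_pos: [0.5628, 0.2099, 0.1007]
tool_rot: [0.738, 0.675, 0.009, 0.003]
force: [0.4, 0.4, -1.6]
finger_gap: 0.433
```

send_rows(commands=[{"delta_pos": [0, 0, 0], "yaw": 0}, {"delta_pos": [0, 0, 0], "yaw": 0}])

```text
t: 28.1
tcp_pos: [0.5604, 0.2119, 0.0994]
tool_rot: [0.737, 0.676, 0.008, 0.002]
force: [0.6, -1.1, -1.7]
finger_gap: 0.433
```

```bash
python3 -c "
from h import *
s=manip.sense();print(s['tcp_pos'],yaw(s),s['tool_rot'],s['finger_gap'],s['force'])"
```

```text
[0.56038066 0.21194527 0.0994007 ] -0.08548003567234912 [0.73663167 0.67624858 0.0076236  0.00187573] 0.43262347915301563 [ 0.59852145 -1.10799066 -1.68385177]
```

Now correct the position over the rack place and lower partway.

send_rows(commands=[{"delta_pos": [1.3, 2.2, -2], "yaw": -0.003}, {"delta_pos": [0, 0, -2], "yaw": 0}, {"delta_pos": [0, 0, -2], "yaw": 0}, {"delta_pos": [0, 0, 0], "yaw": 0}, {"delta_pos": [0, 0, 0], "yaw": 0}])

```text
t: 28.72
tcp_pos: [0.5732, 0.2272, 0.0381]
tool_rot: [0.741, 0.672, 0.006, 0.002]
force: [-0.9, 0.8, -1.3]
finger_gap: 0.436
```

```bash
python3 -c "
from h import *
s=manip.sense();print(s['tcp_pos'],yaw(s),s['tool_rot'],s['finger_gap'],s['force'])"
```

```text
[0.57322993 0.22715365 0.03809033] -0.09762446688503451 [0.74074273 0.67176271 0.00569998 0.0016086 ] 0.4356793954264664 [-0.87893225  0.80271275 -1.33775175]
```

send_rows(commands=[{"delta_pos": [0, 0.5, -1], "yaw": 0.009}, {"delta_pos": [0, 0, -1.2], "yaw": 0}, {"delta_pos": [0, 0, -1.2], "yaw": 0}, {"delta_pos": [0, 0, -0.6], "yaw": 0}, {"delta_pos": [0, 0, 0], "yaw": 0}])

```text
t: 29.35
tcp_pos: [0.574, 0.2321, -0.0033]
tool_rot: [0.738, 0.675, 0.007, 0.002]
force: [-0.0, -0.2, -1.9]
finger_gap: 0.43
```

send_rows(commands=[{"delta_pos": [0, 0, -0.4], "yaw": 0}, {"delta_pos": [0, 0, -0.2], "yaw": 0}, {"delta_pos": [0, 0, -0.1], "yaw": 0}])

```text
t: 29.72
tcp_pos: [0.5741, 0.2322, -0.0085]
tool_rot: [0.738, 0.675, 0.007, 0.002]
force: [-2.3, -0.3, 5.2]
finger_gap: 0.436
```

The roller is resting on the rails, so release and retreat.

send_rows(commands=[{"delta_pos": [0, 0, 0], "yaw": 0}, {"delta_pos": [0, 0, 0], "yaw": 0}, {"delta_pos": [0, 0, 0], "yaw": 0}, {"delta_pos": [0, 0, 0], "yaw": 0}, {"delta_pos": [0, 0, 3], "yaw": 0}, {"delta_pos": [0, 0, 4], "yaw": 0}, {"delta_pos": [0, 0, 4], "yaw": 0}, {"delta_pos": [0, 0, 4], "yaw": 0}, {"delta_pos": [-1, -6, 0], "yaw": 0}, {"delta_pos": [-1, -6, 0], "yaw": 0}], grip=-0.8)

```text
t: 30.98
tcp_pos: [0.5558, 0.1135, 0.1466]
tool_rot: [0.735, 0.678, 0.009, 0.004]
force: [0.7, -1.2, -0.2]
finger_gap: 0.9
```

send_rows(commands=[{"delta_pos": [-1, -6, 0], "yaw": 0}, {"delta_pos": [-1, -6, 0], "yaw": 0}, {"delta_pos": [-1, -6, 0], "yaw": 0}, {"delta_pos": [-1, -5, 0], "yaw": 0}, {"delta_pos": [0, 0, 0], "yaw": 0}])

```text
t: 31.6
tcp_pos: [0.5147, -0.1274, 0.1478]
tool_rot: [0.736, 0.677, 0.01, 0.007]
force: [-0.4, -0.3, 0.6]
finger_gap: 0.903
```

```bash
python3 - <<'E'
from h import *
a=manip.snapshot('top');b=manip.snapshot('side');s=manip.sense();print(s['t'],s['tcp_pos'],s['force'])
A=cv2.resize(a[180:245,205:315],None,fx=6,fy=6,interpolation=cv2.INTER_CUBIC)
B=cv2.resize(b[105:200,225:355],None,fx=2.2,fy=2.2,interpolation=cv2.INTER_CUBIC)
A=cv2.copyMakeBorder(A,0,B.shape[0],0,0,0);A[390:390+B.shape[0],:B.shape[1]]=B[:A.shape[0]-390]
cv2.imwrite('pics/end.png',A)
E
```

```text
31.7 [ 0.51458164 -0.12400076  0.14763415] [-0.68676987  0.29087646  0.0271174 ]
```

View pics/end.png

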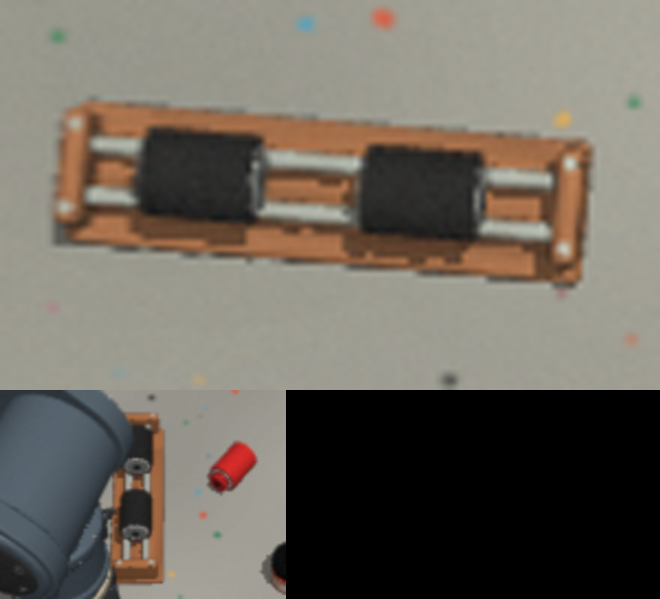

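Both rollers lie on the rails along the rack. The mended one, at (200,175), now shows the same thin plug as the other at (422,192), and the arm is clear of everything. Handing in.

```bash
python3 -c "
from station import manip
print(manip.sign_off())"
```

```text
the job is handed in; nothing more can be done
None
```

I laid the roller in the nest, squeezed the handles in steps of about 1 mm until the plug snapped home, stopped there, and put the roller back on the rack. I handed the job in at about 32 s. No verdict is reported, so success rests on the checks below.

- **Plug:** The side camera showed the visible plug width drop suddenly from about 6.7 to 3.9 mm as the vertical force fell. It stayed at about 3.5 mm after the levers were let go.
- **Crack risk:** I saw no second rise in force after the snap, but I had no direct reading of the force of the pads on the plug.
- **Final picture:** Both rollers lie along the rails between the cheeks with matching plugs, and the arm is clear. The jar and the cup I did not re-measure; the arm never worked near them.

**Height disagreement:** The cameras showed the fingertips about 40 mm higher than the reported position. My first grasp therefore closed above the roller without touching it. I worked with that offset from then on.

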